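Press home the studs of a model railway curve

TASK

The new curve of track on the model railway board is held by four white studs standing up between the rails. Starting at the end where the signal post stands and working towards the water tank, press each stud fully home in turn with the fingertips, gently, and from the first stud to the last follow the curve of the track with the fingertips low over it (within about 5 cm above the rails, centred between them). Pick nothing up and leave the wagon, trees and everything else where they are.

Things in the scene. Friction and masses are not known exactly. Their poses are not given: they have to be found in the camera images.
- board: railway board 320 (x) by 600 (y) by 40 mm, wooden edge, olive ground, fixed, turned at most 0.35 rad from the robot's axes; origin under its centre, z up. One curve of 45 mm gauge track, an arc of 350 mm radius about board x = -350 mm, y = 0 (line midway between the rails), runs along y over the origin. Rail tops 56 mm above the underside. Pressing with over 40 N fails
- top_a (a point): stud a, at the board's +y end of the row: white plastic fixing stud between the rails, round flat head 22 mm across; this point is the centre of its top face. Raised (joint 0) it is 12 mm above the rail tops, home 2 mm. Studs a, b, c, d follow at 132, 66 and 99 mm along the curve: press with shut fingers, so as to push only one
- top_b (a point): stud b, second from the +y end: white plastic fixing stud between the rails, round flat head 22 mm across; this point is the centre of its top face
- top_c (a point): stud c, third from the +y end: white plastic fixing stud between the rails, round flat head 22 mm across; this point is the centre of its top face
- top_d (a point): stud d, at the board's -y end of the row: white plastic fixing stud between the rails, round flat head 22 mm across; this point is the centre of its top face
- stud_a (a joint): how far stud a is pushed in, m: 0 = fully raised, 0.010 = hard stop (fully home); it starts between 0 and 0.003, slides straight down, resists with about 4 N of friction, has no spring, and stays where it is left
- stud_b (a joint): how far stud b is pushed in, m: 0 = fully raised, 0.010 = hard stop (fully home); it starts between 0 and 0.003, slides straight down, resists with about 4 N of friction, has no spring, and stays where it is left
- stud_c (a joint): how far stud c is pushed in, m: 0 = fully raised, 0.010 = hard stop (fully home); it starts between 0 and 0.003, slides straight down, resists with about 4 N of friction, has no spring, and stays where it is left
- stud_d (a joint): how far stud d is pushed in, m: 0 = fully raised, 0.010 = hard stop (fully home); it starts between 0 and 0.003, slides straight down, resists with about 4 N of friction, has no spring, and stays where it is left
- signal: model signal post: grey round foot, thin steel post 70 mm tall in all, black lamp head 18 mm across on top; fixed to the board just outside one end of the curve, about 265 mm from the board's middle along +y or -y. The row of studs is begun at its end. Origin at the centre of its underside, on the board
- tank: model water tank: wooden tub 52 mm across on four legs with a cone roof, 66 mm tall; fixed to the board at the other end. The row is finished at its end. Origin at the centre of its underside, on the board
- wagon: loose open model wagon, 105 mm long, 46 mm wide, 46 mm tall, standing on the board inside the curve (robot's side), not to be moved; origin at the centre of its underside
- tree_big: loose model tree, 78 mm tall, 50 mm across, on the board outside the curve, not to be moved; origin at the centre of its foot
- tree_small: loose model tree, 56 mm tall, 38 mm across, on the board outside the curve, not to be moved; origin at the centre of its foot
- screwdriver: screwdriver lying on the table left of the board, not to be moved
- glue: glue bottle, 44 mm across, 110 mm tall, standing on the table left of the board, not to be moved; origin at the centre of its underside
- mug: white mug, 76 mm across, 90 mm tall, on the table right of the board, not to be moved; origin at the centre of its underside
- paint_tin: paint tin, 60 mm across, 60 mm tall, on the table right of the board, not to be moved; origin at the centre of its underside

How it is judged:
On the way, in this order (a step that is already met when the one before it is completed fails the run):
1. first stud from the signal's end pressed home (((y of signal in the frame of board above 0 m and value of joint stud_a above 0.008 m) or (y of signal in the frame of board below 0 m and value of joint stud_d above 0.008 m))), for 0.1 s.
2. second stud from the signal's end pressed home (((y of signal in the frame of board above 0 m and value of joint stud_b above 0.008 m) or (y of signal in the frame of board below 0 m and value of joint stud_c above 0.008 m))), for 0.1 s.
3. third stud from the signal's end pressed home (((y of signal in the frame of board above 0 m and value of joint stud_c above 0.008 m) or (y of signal in the frame of board below 0 m and value of joint stud_b above 0.008 m))), for 0.1 s.
4. last stud from the signal's end pressed home (((y of signal in the frame of board above 0 m and value of joint stud_d above 0.008 m) or (y of signal in the frame of board below 0 m and value of joint stud_a above 0.008 m))), for 0.1 s.
At the end, for the whole second after the job is handed in: all four studs are pushed in by more than 8 of their 10 mm, the wagon, trees and the loose things on the table are within 15 mm of where they stood (value of joint each of stud_a, stud_b, stud_c, stud_d above 0.008 m and distance of each of wagon, tree_big, tree_small, screwdriver, glue, mug, paint_tin from where it was at the start of the episode below 0.015 m); the robot touches nothing.
It fails at once if between first and last stud the TCP was over about 25 mm sideways of the track centre line, or over 135 mm above the board underside (tips 60 mm above the rails) ((y of signal in the frame of board above 0 m and value of joint stud_a above 0.008 m and not (value of joint stud_d above 0.008 m) and (z of the grasp point in the frame of board above 0.135 m or y of the grasp point in the frame of board below -0.175 m or y of the grasp point in the frame of board above 0.175 m or (y of the grasp point in the frame of board between -0.175 and -0.13 m and x of the grasp point in the frame of board below -0.0719 m) or (y of the grasp point in the frame of board between -0.175 and -0.13 m and x of the grasp point in the frame of board above -0 m) or (y of the grasp point in the frame of board between -0.13 and -0.09 m and x of the grasp point in the frame of board below -0.05 m) or (y of the grasp point in the frame of board between -0.13 and -0.09 m and x of the grasp point in the frame of board above 0.0132 m) or (y of the grasp point in the frame of board between -0.09 and -0.05 m and x of the grasp point in the frame of board below -0.0368 m) or (y of the grasp point in the frame of board between -0.09 and -0.05 m and x of the grasp point in the frame of board above 0.0214 m) or (y of the grasp point in the frame of board between -0.05 and 0.05 m and x of the grasp point in the frame of board below -0.0286 m) or (y of the grasp point in the frame of board between -0.05 and 0.05 m and x of the grasp point in the frame of board above 0.025 m) or (y of the grasp point in the frame of board between 0.05 and 0.09 m and x of the grasp point in the frame of board below -0.0368 m) or (y of the grasp point in the frame of board between 0.05 and 0.09 m and x of the grasp point in the frame of board above 0.0214 m) or (y of the grasp point in the frame of board between 0.09 and 0.13 m and x of the grasp point in the frame of board below -0.05 m) or (y of the grasp point in the frame of board between 0.09 and 0.13 m and x of the grasp point in the frame of board above 0.0132 m) or (y of the grasp point in the frame of board between 0.13 and 0.175 m and x of the grasp point in the frame of board below -0.0719 m) or (y of the grasp point in the frame of board between 0.13 and 0.175 m and x of the grasp point in the frame of board above -0 m))) or (y of signal in the frame of board below 0 m and value of joint stud_d above 0.008 m and not (value of joint stud_a above 0.008 m) and (z of the grasp point in the frame of board above 0.135 m or y of the grasp point in the frame of board below -0.175 m or y of the grasp point in the frame of board above 0.175 m or (y of the grasp point in the frame of board between -0.175 and -0.13 m and x of the grasp point in the frame of board below -0.0719 m) or (y of the grasp point in the frame of board between -0.175 and -0.13 m and x of the grasp point in the frame of board above -0 m) or (y of the grasp point in the frame of board between -0.13 and -0.09 m and x of the grasp point in the frame of board below -0.05 m) or (y of the grasp point in the frame of board between -0.13 and -0.09 m and x of the grasp point in the frame of board above 0.0132 m) or (y of the grasp point in the frame of board between -0.09 and -0.05 m and x of the grasp point in the frame of board below -0.0368 m) or (y of the grasp point in the frame of board between -0.09 and -0.05 m and x of the grasp point in the frame of board above 0.0214 m) or (y of the grasp point in the frame of board between -0.05 and 0.05 m and x of the grasp point in the frame of board below -0.0286 m) or (y of the grasp point in the frame of board between -0.05 and 0.05 m and x of the grasp point in the frame of board above 0.025 m) or (y of the grasp point in the frame of board between 0.05 and 0.09 m and x of the grasp point in the frame of board below -0.0368 m) or (y of the grasp point in the frame of board between 0.05 and 0.09 m and x of the grasp point in the frame of board above 0.0214 m) or (y of the grasp point in the frame of board between 0.09 and 0.13 m and x of the grasp point in the frame of board below -0.05 m) or (y of the grasp point in the frame of board between 0.09 and 0.13 m and x of the grasp point in the frame of board above 0.0132 m) or (y of the grasp point in the frame of board between 0.13 and 0.175 m and x of the grasp point in the frame of board below -0.0719 m) or (y of the grasp point in the frame of board between 0.13 and 0.175 m and x of the grasp point in the frame of board above -0 m)))).
It fails at once if pressed too hard: more than 40 N on the board, its track or studs (contact force between the arm and board above 40 N).
It fails at once if a loose thing was moved, lifted or carried more than 15 mm (distance of any of wagon, tree_big, tree_small, screwdriver, glue, mug, paint_tin from where it was at the start of the episode above 0.015 m).
It fails at once if the signal or the tank was struck (contact force between the arm and signal above 5 N or contact force between the arm and tank above 5 N).
It also fails if it takes over 51 s, if anything falls off the work surface, if the arm or the gripper's body presses on something with over 40 N, if the wrist force passes 120 N, or if a joint passes its speed limit or range.

ROBOT

A 6-joint arm with a two-finger parallel gripper is mounted at the origin on the work surface. World frame = base frame: x ahead of the robot, y to its left, z up, the work surface at z = 0. Lengths are in m, angles in rad, forces in N, time in s.
With the tool pointing down it reaches from about 0.275 to 0.85 m from the base axis. Payload 19 kg.
Tool frame: the origin (TCP) lies between the finger pads, 19 mm behind the fingertips; this is the grasp point; z points along the fingers, y is the line along which they close (so a half turn about z gives the same grasp; the last joint's range is limited). The gripper opens to 85 mm and grips with 20 to 120 N. Pads are 22 mm wide; open, the fingers measure 114 mm over their backs; the gripper's body (76 mm by 85 mm) begins 54 mm behind the grasp point. The pads swing forward as they close: fully open they stand 13 mm farther back than shut.
Start: joints at [1.172, 0.15, 1.437, -0, 1.554, -0.134], TCP at [0.15, 0.555, 0.25] pointing down, gripper open.
Joint ranges: [-2.8, 2.8], [-0.68, 2.1], [0.12, 2.68], [-1.39, 4.53], [0.16, 2.79], [-2.81, 2.81]. Speed limits (rad/s): [1.89, 1.89, 2.22, 3.01, 3.01, 3.01].

INTERFACE

Orientations are given as [roll, pitch, yaw] about the fixed x, y, z axes, in that order (R = Rz(yaw) Ry(pitch) Rx(roll)).
In Python, from station import r gives the robot as it stands. The module is installed in compiled form; this text tells all that it offers.
- The arm moves only by the tool step_arm, never from a script. Its argument "deltas" is a list of rows, each a list of 3 entries, a list of its own where there are three numbers: the opening, from -1 (shut) to 1 (fully open), then the shift along the tool's x, y, z scaled (see below), then the turn about the tool's z scaled (see below). In form: [[hand, [x, y, z], turn], ...]. A call has 1 to 5 rows; each row is the pose to reach, as a shift and turn from the pose commanded when the call began, along the tool's axes at that moment; what a row does not reach only later rows make up. The controller multiplies each number of a shift by 25 cm and each number of a turn by 90 degrees. A row lasts 1/10 s, in which the tool goes at most 50 mm and 8.59 degrees, less where a joint would pass 70% of its speed; a pose out of reach is approached as far as the arm can. A call with a number of a shift or a turn outside -1 to 1 is refused whole. A call with a gripper value outside its range is refused whole. The fingers move at their own pace and stop on an object; the grip force is fixed at half the most. Time passes only in rows, so rows that repeat a pose let the fingers close. It gives the time, the measured TCP pose, the force, the opening and the grip force at its end, in the units of the state.
- r.state(): the state, without advancing time (a new reading comes with each control period).
- r.get_image(name): name is "side" or "top"; returns (picture, depth): 384x512x3 uint8, red, green, blue; 384x512 float32, m along the optical axis (not along the pixel's ray), 0 where there is no reading.
- r.get_calibration(name): a dict with "fx", "fy", "cx", "cy" (pixels), "R" (3x3) and "t" (3): a world point X has camera coordinates R X + t. Camera axes: x right, y down, z forward; pixel columns grow to the right and rows downward; lengths in m; the calibration is good to about 2 mm. A picture is of the moment at which its call begins. get_calibration takes no time and is no camera call.
- r.hand_in(): hands the job in; it is judged then, once.
The state is a dict: "time": time; "joint_positions": joint angles; "qd": joint speeds; "effort": joint torques, N m; "tcp_pos": TCP position; "eef_rot": TCP orientation; "force": force on the tool from outside, world axes, zero at the start; "torque": the same for the moment, N m; "width": opening from 0.0 (shut) to 1.0 (fully open); "grip_force": force on a finger pad.
Only numpy, scipy, OpenCV 4.12 (cv2) and the standard library are available. Lean on these libraries where they do the work, as an engineer would, in place of code of your own. Each camera call takes 0.05 s, during which the arm holds its last target. There are 200 camera calls.

## Working session

There is one attempt and no reset: what is moved stays moved. The work goes in short steps, Python scripts to look and compute and a tool call to move; the robot and the scene stay as the last step left them, time stands still between calls to the robot, and variables do not carry over. Pictures are saved under pics/ and viewed, at most 10 in all, crops included, and the job is handed in when it is done.

Besides the shell and the picture viewer there is one more tool, called after "Call:" as a command line: name --argument value ..., lists and objects as JSON in quotes. step_arm: Moves the arm, as the interface text tells. Shifts and turns lie within -1 to 1; 1 stands for 25 cm of shift or 90 degrees of turn. Its arguments: {"type":"object","properties":{"deltas":{"type":"array","items":{"type":"array"}}},"required":["deltas"]}

```bash
mkdir -p pics
python3 - <<'E'
from station import r
import cv2,numpy as np
for n in("top","side"):
    im,d=r.get_image(n); np.savez(f"{n}.npz",im=im,d=d); cv2.imwrite(f"pics/{n}0.png",im[:,:,::-1])
    c=r.get_calibration(n); print(n,c)
s=r.state();print(s)
E
```

```text
top {'fx': 371.00831886310687, 'fy': 371.00831886310687, 'cx': 256.71304955542706, 'cy': 187.55679956342107, 'R': array([[ 0.01994505, -0.9993636 , -0.02957333],
       [-0.99409074, -0.0166656 , -0.10726537],
       [ 0.10670425,  0.03153798, -0.9937905 ]]), 't': array([-1.14067994e-03,  6.05493870e-01,  1.14323872e+00])}
side {'fx': 374.7578623811674, 'fy': 374.7578623811674, 'cx': 265.00143642869017, 'cy': 191.5161380497883, 'R': array([[ 0.95225256, -0.30484988, -0.01678111],
       [-0.17373441, -0.49585333, -0.85085006],
       [ 0.25106057,  0.81313961, -0.52514052]]), 't': array([-0.582779  ,  0.16921544,  1.27633966])}
{'time': 0.1, 'joint_positions': array([ 1.17201463e+00,  1.50942836e-01,  1.43794574e+00,  1.31171262e-06,
        1.55381696e+00, -1.34018311e-01]), 'qd': array([-0.00144239, -0.00261525, -0.00127409,  0.00032393, -0.00175118,
        0.00042546]), 'effort': array([ 3.30301795e-03, -7.14374256e+01, -5.71793747e+01, -2.94303136e-04,
        7.28582658e-03, -5.18843080e-05]), 'tcp_pos': array([0.15041637, 0.55476841, 0.2494425 ]), 'eef_rot': array([-3.14048992e+00, -1.50000790e-04,  2.87682916e+00]), 'force': array([0.41675762, 0.96042843, 0.27394623]), 'torque': array([-0.05625961, -0.01176695,  0.0069485 ]), 'grip_force': 0.0, 'width': 1.0006581873745646}
```

View pics/top0.png

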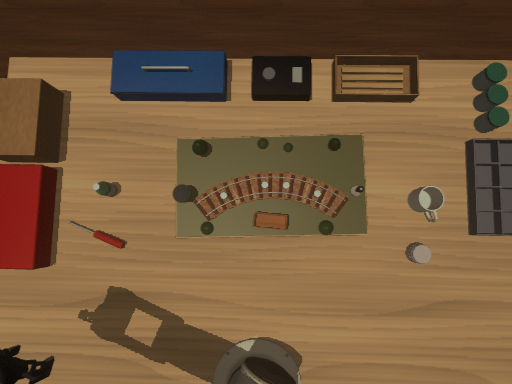

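View pics/side0.png

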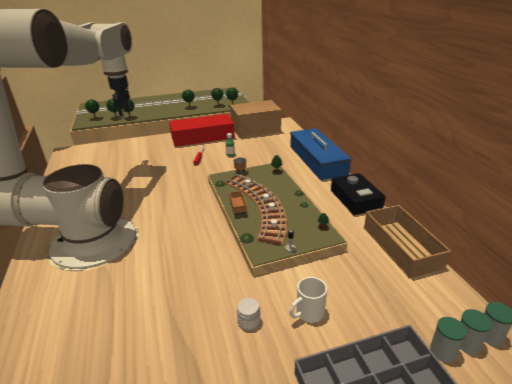

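The top view shows four white studs at about (224,196), (265,185), (286,185) and (317,193). The signal is at (360,190), the -y end, and the tank at (183,193), so the order is d, c, b, a. The wagon is at (271,220). The side view agrees.

```bash
cat > h.py <<'E'
import numpy as np,cv2
from station import r
def ray(n,u,v,z):
    c=r.get_calibration(n);R,t=np.array(c["R"]),np.array(c["t"])
    o=-R.T@t; d=R.T@np.array([(u-c["cx"])/c["fx"],(v-c["cy"])/c["fy"],1])
    return o+d*(z-o[2])/d[2]
def dep(n,u,v,dd):
    c=r.get_calibration(n);R,t=np.array(c["R"]),np.array(c["t"])
    return R.T@(dd*np.array([(u-c["cx"])/c["fx"],(v-c["cy"])/c["fy"],1])-t)
E
python3 - <<'E'
from h import *
from scipy.optimize import least_squares
for n,(x0,x1,y0,y1) in dict(top=(200,345,170,215),side=(225,290,170,245)).items():
    f=np.load(n+".npz");im,d=f["im"],f["d"]
    g=im.astype(int); w=(g.min(2)-0.0)-(g.max(2)-g.min(2)); 
    sub=np.zeros(w.shape);sub[y0:y1,x0:x1]=w[y0:y1,x0:x1]
    m=(sub>110).astype(np.uint8)
    k,l,st,ce=cv2.connectedComponentsWithStats(m)
    for i in range(1,k):
        if st[i,4]<4: continue
        ys,xs=np.where(l==i);ww=sub[ys,xs]-80
        u,v=(xs*ww).sum()/ww.sum(),(ys*ww).sum()/ww.sum()
        p=ray(n,u,v,.067); q=np.median([dep(n,a,b,d[b,a]) for a,b in zip(xs,ys)],0)
        print(n,st[i],u.round(1),v.round(1),p.round(4),q.round(4))
f=np.load("top.npz");im=f["im"]
hsv=cv2.cvtColor(im,cv2.COLOR_RGB2HSV);print(hsv[150,230],hsv[228,300],hsv[120,250],im[185,286],im[185,265])
E
python3 - <<'E'
import cv2
a=cv2.imread("pics/top0.png")[125:245,165:385]
b=cv2.imread("pics/side0.png")[150:270,200:350]
cv2.imwrite("pics/t1.png",cv2.resize(a,None,fx=3.6,fy=3.6,interpolation=2))
E
```

```text
top [262 182   6   6  27] 264.4 184.7 [ 0.6109 -0.0146  0.067 ] [ 0.6107 -0.0135  0.0663]
top [283 182   6   6  29] 285.6 184.8 [ 0.6116 -0.0798  0.067 ] [ 0.6114 -0.0808  0.0676]
top [314 191   6   6  26] 316.9 193.5 [ 0.5866 -0.1754  0.067 ] [ 0.5877 -0.1757  0.067 ]
top [220 193   7   6  28] 223.1 195.4 [0.5757 0.1118 0.067 ] [0.5771 0.1123 0.0653]
side [246 180   4   2   8] 247.4 180.5 [0.5764 0.1121 0.067 ] [0.5754 0.111  0.0684]
side [264 194   4   3  11] 265.6 195.1 [ 0.611  -0.0141  0.067 ] [ 0.6103 -0.014   0.0676]
side [269 203   5   3  13] 271.1 204.1 [ 0.6109 -0.0779  0.067 ] [ 0.6104 -0.0825  0.0691]
side [271 220   6   3  14] 273.5 220.9 [ 0.5864 -0.1762  0.067 ] [ 0.5853 -0.1775  0.068 ]
[ 24 104  98] [ 23 100 105] [ 16 128 158] [163 169 145] [164 172 148]
```

View pics/t1.png

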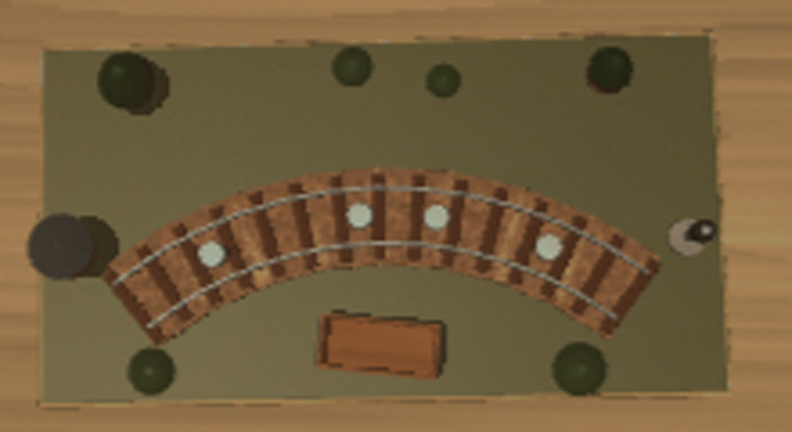

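The crop confirms the studs, and both views agree to about 2 mm. Next I fit the 350 mm arc and the board frame.

```bash
cat >> h.py <<'E'
P=dict(a=[.5761,.1120],b=[.6110,-.0144],c=[.6113,-.0789],d=[.5865,-.1758])
def goto(x,y,z):   # shift in tool units from measured pose
    s=r.state();from scipy.spatial.transform import Rotation as Ro
    v=Ro.from_euler("xyz",s["eef_rot"]).as_matrix().T@(np.array([x,y,z])-s["tcp_pos"])
    return (v/.25).round(3)
E
python3 - <<'E'
from h import *
from scipy.optimize import least_squares
X=np.array([P[k] for k in "abcd"]); s=np.array([0,-.132,-.198,-.297])/.35
f=lambda q: (X-np.c_[q[0]+.35*np.cos(q[2]+s),q[1]+.35*np.sin(q[2]+s)]).ravel()
o=least_squares(f,[.26,-.04,.4]);q=o.x;print("centre",q,"resid mm",(f(q)*1e3).round(1))
K=[ray("top",165+u/3.6,125+v/3.6,.04)[:2] for u,v in[(43,50),(710,36),(728,392),(40,403)]]
K=np.array(K);print("corners",K.round(3),"sides",[np.linalg.norm(K[i]-K[i-3]).round(3) for i in range(4)])
yd=(K[0]-K[1])+(K[3]-K[2]);yaw=np.arctan2(-yd[0],yd[1]);o0=K.mean(0);print("yaw",yaw,"mid",o0,"arc mid",q[:2]+.35*np.array([np.cos(yaw),np.sin(yaw)]))
for k,x in zip("abcd",X):
    d=x-q[:2];print(k,"fit",(q[:2]+.35*d/np.linalg.norm(d)).round(4),"theta-yaw->y",.35*np.sin(np.arctan2(d[1],d[0])-yaw).round(3))
print(goto(.5865,-.1758,.2))
E
```

```text
centre [ 0.26263851 -0.04351838  0.46161824] resid mm [ 0.1 -0.4 -0.4 -0.4  0.6  1.  -0.3 -0.2]
corners [[ 0.758  0.269]
 [ 0.778 -0.322]
 [ 0.467 -0.334]
 [ 0.445  0.259]] sides [np.float64(0.591), np.float64(0.311), np.float64(0.593), np.float64(0.313)]
yaw 0.03524984399808448 mid [ 0.6118733  -0.03179808] arc mid [ 0.61242109 -0.03118349]
a fit [0.5762 0.112 ] theta-yaw->y 0.14454999999999998
b fit [ 0.6114 -0.0144] theta-yaw->y 0.0168
c fit [ 0.6109 -0.0789] theta-yaw->y -0.0476
d fit [ 0.5867 -0.1759] theta-yaw->y -0.14384999999999998
[-2.448 -2.364  0.2  ]
```

Call:
step_arm --deltas '[[-1,[-0.12,-0.12,0],0],[-1,[-0.24,-0.24,0],0],[-1,[-0.37,-0.35,0],0],[-1,[-0.49,-0.47,0],0],[-1,[-0.61,-0.59,0],0]]'

```text
time: 0.6
tcp_pos: [0.2594, 0.3711, 0.2497]
eef_rot: [-3.141, -0.0, 2.877]
force: [1.0, -0.4, -0.4]
width: 0.143
grip_force: 0.0
```

Call:
step_arm --deltas '[[-1,[-0.12,-0.12,0],0],[-1,[-0.24,-0.24,0],0],[-1,[-0.37,-0.35,0],0],[-1,[-0.49,-0.47,0],0],[-1,[-0.61,-0.59,0],0]]'

```text
time: 1.1
tcp_pos: [0.3681, 0.1888, 0.2499]
eef_rot: [-3.142, 0.0, 2.877]
force: [0.7, 1.2, -0.7]
width: -0.0
grip_force: 0.0
```

Call:
step_arm --deltas '[[-1,[-0.12,-0.12,0],0],[-1,[-0.24,-0.24,0],0],[-1,[-0.37,-0.35,0],0],[-1,[-0.49,-0.47,0],0],[-1,[-0.61,-0.59,0],0]]'

```text
time: 1.6
tcp_pos: [0.4767, 0.0063, 0.2499]
eef_rot: [-3.142, -0.0, 2.877]
force: [0.0, 0.3, 0.2]
width: 0.0
grip_force: 0.0
```

Call:
step_arm --deltas '[[-1,[-0.12,-0.12,0],0],[-1,[-0.24,-0.24,0],0],[-1,[-0.37,-0.35,0],0],[-1,[-0.49,-0.47,0],0],[-1,[-0.61,-0.59,0],0]]'

```text
time: 2.1
tcp_pos: [0.5854, -0.1758, 0.2496]
eef_rot: [3.142, -0.001, 2.877]
force: [0.5, 0.8, -0.2]
width: 0.004
grip_force: 0.0
```

```bash
python3 -c "
from h import *
s=r.state();print(s['time'],s['tcp_pos'],s['eef_rot'],s['force'],s['width'],goto(.5867,-.1759,.105))"
```

```text
2.1 [ 0.58539723 -0.175794    0.24961442] [ 3.14154367e+00 -5.04701368e-04  2.87668365e+00] [ 0.51963424  0.83990101 -0.15633639] 0.004115171104247231 [-0.005  0.001  0.578]
```

Call:
step_arm --deltas '[[-1,[-0.005,0,0.15],0],[-1,[-0.005,0,0.3],0],[-1,[-0.005,0,0.45],0],[-1,[-0.005,0,0.57],0],[-1,[-0.005,0,0.6],0]]'

```text
time: 2.6
tcp_pos: [0.5845, -0.1739, 0.0964]
eef_rot: [3.141, -0.005, 2.877]
force: [0.1, 1.0, 0.4]
width: 0.0
grip_force: 0.0
```

Run:
```python
from h import *
a,_=r.get_image("side"); b,_=r.get_image("top")
a=cv2.resize(a[150:260,210:330],None,fx=4.5,fy=4.5,interpolation=2)
cv2.imwrite("pics/s2.png",a[:,:,::-1])
s=r.state();print(s['time'],s['tcp_pos'],s['eef_rot'],s['force'],goto(.5867,-.1759,.082))
```

```text
2.7 [ 0.58573137 -0.17435482  0.09945705] [ 3.14143382e+00 -1.74484508e-03  2.87680088e+00] [ 0.39956909 -0.77873077  0.23616832] [-0.005 -0.005  0.07 ]
```

View pics/s2.png

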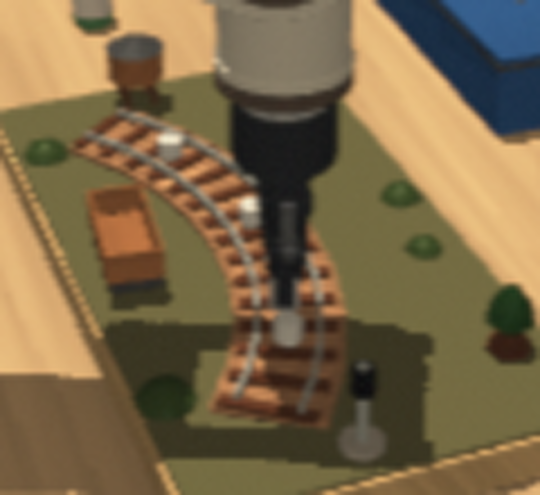

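The closed tips stand right above stud d (crop pixel 288,325) and are clear of the signal. I'll press slowly.

Call:
step_arm --deltas '[[-1,[-0.003,-0.002,0.015],0],[-1,[-0.005,-0.005,0.03],0],[-1,[-0.005,-0.005,0.042],0],[-1,[-0.005,-0.005,0.052],0],[-1,[-0.005,-0.005,0.06],0]]'

```text
time: 3.2
tcp_pos: [0.587, -0.1761, 0.0851]
eef_rot: [-3.141, 0.0, 2.877]
force: [-1.0, 0.8, 3.6]
width: -0.001
grip_force: 2.0
```

Call:
step_arm --deltas '[[-1,[0,0,0.005],0],[-1,[0,0,0.01],0],[-1,[0,0,0.014],0],[-1,[0,0,0.018],0],[-1,[0,0,0.018],0]]'

```text
time: 3.7
tcp_pos: [0.5869, -0.1761, 0.0804]
eef_rot: [-3.141, 0.0, 2.877]
force: [0.1, 0.2, 1.4]
width: 0.0
grip_force: 0.7
```

Call:
step_arm --deltas '[[-1,[0,0,0.003],0],[-1,[0,0,0.006],0],[-1,[0,0,0.008],0],[-1,[0,0,0.008],0]]'

```text
time: 4.1
tcp_pos: [0.587, -0.176, 0.0785]
eef_rot: [-3.141, 0.0, 2.877]
force: [1.5, -0.3, 1.9]
width: -0.006
grip_force: 1.1
```

Call:
step_arm --deltas '[[-1,[0,0,0.002],0],[-1,[0,0,0.003],0],[-1,[0,0,0.003],0]]'

```text
time: 4.4
tcp_pos: [0.5869, -0.176, 0.0777]
eef_rot: [-3.142, 0.0, 2.877]
force: [0.4, -1.2, 2.2]
width: -0.003
grip_force: 1.4
```

Call:
step_arm --deltas '[[-1,[0,0,0.002],0],[-1,[0,0,0.003],0],[-1,[0,0,0.003],0]]'

```text
time: 4.7
tcp_pos: [0.5869, -0.176, 0.077]
eef_rot: [-3.141, 0.0, 2.877]
force: [0.9, -0.2, 2.6]
width: 0.001
grip_force: 1.5
```

Call:
step_arm --deltas '[[-1,[0,0,0.002],0],[-1,[0,0,0.003],0],[-1,[0,0,0.003],0]]'

```text
time: 5.0
tcp_pos: [0.587, -0.176, 0.0767]
eef_rot: [-3.141, 0.0, 2.877]
force: [-0.7, -0.7, 9.0]
width: 0.001
grip_force: 4.4
```

Hard stop at TCP z 0.0767 with 9 N, so stud d is home. Next I compute the arc waypoints.

Run:
```python
from h import *
c=np.array([.26264,-.04352]);th=lambda p:np.arctan2(*(np.array(P[p])-c)[::-1])
y=2.8768;M=np.array([[np.cos(y),np.sin(y)],[np.sin(y),-np.cos(y)]])
for a,b,n in("dc",4,)[0:0] or [("d","c",4),("c","b",3),("b","a",6)]:
    t=np.linspace(th(a),th(b),n+1);W=c+.35*np.c_[np.cos(t),np.sin(t)]
    print(a,b,((W-W[0])@M.T/.25).round(3).tolist())
s=r.state();print(s["tcp_pos"],s["force"])
```

```text
d c [[0.0, 0.0], [-0.009, 0.1], [-0.01, 0.2], [-0.005, 0.3], [0.008, 0.4]]
c b [[0.0, 0.0], [0.017, 0.084], [0.038, 0.168], [0.065, 0.25]]
b a [[0.0, 0.0], [0.033, 0.082], [0.07, 0.161], [0.113, 0.238], [0.16, 0.312], [0.212, 0.383], [0.268, 0.451]]
[ 0.5869848  -0.17602606  0.07671329] [-0.72300249 -0.70274775  9.00169433]
```

Call:
step_arm --deltas '[[-1,[0,0,-0.03],0],[-1,[0,0,-0.06],0],[-1,[0,0,-0.075],0],[-1,[0,0,-0.08],0],[-1,[0,0,-0.08],0]]'

```text
time: 5.5
tcp_pos: [0.5869, -0.176, 0.0964]
eef_rot: [-3.141, 0.0, 2.877]
force: [0.6, -1.1, -0.3]
width: 0.002
grip_force: 0.0
```

Call:
step_arm --deltas '[[-1,[-0.005,0.05,0],0],[-1,[-0.009,0.1,0],0],[-1,[-0.01,0.15,0],0],[-1,[-0.01,0.2,0],0],[-1,[-0.008,0.25,0],0]]'

```text
time: 6.0
tcp_pos: [0.6055, -0.1148, 0.0962]
eef_rot: [-3.142, -0.0, 2.877]
force: [0.4, -0.5, 0.2]
width: 0.0
grip_force: 0.0
```

Call:
step_arm --deltas '[[-1,[0.003,0.05,0],0],[-1,[0.009,0.1,0],0],[-1,[0.014,0.135,0],0],[-1,[0.016,0.15,0],0],[-1,[0.016,0.15,0],0]]'

```text
time: 6.5
tcp_pos: [0.6112, -0.0786, 0.0963]
eef_rot: [-3.141, -0.0, 2.877]
force: [0.2, 0.3, 0.5]
width: 0.0
grip_force: 0.0
```

```bash
python3 -c "
from h import *
s=r.state();print(s['time'],s['tcp_pos'],s['force'],goto(.6109,-.0789,.0763))"
```

```text
6.5 [ 0.6111596  -0.07856337  0.09627979] [0.19708315 0.26289487 0.48951206] [ 0.001 -0.002  0.08 ]
```

Over c. I press the same way, ending at the same commanded depth.

Call:
step_arm --deltas '[[-1,[0,0,0.015],0],[-1,[0,0,0.03],0],[-1,[0,0,0.04],0],[-1,[0,0,0.05],0],[-1,[0,0,0.058],0]]'

```text
time: 7.0
tcp_pos: [0.611, -0.0793, 0.0816]
eef_rot: [-3.141, -0.0, 2.877]
force: [-2.5, -1.9, 3.9]
width: 0.001
grip_force: 2.0
```

Call:
step_arm --deltas '[[-1,[0,0,0.005],0],[-1,[0,0,0.01],0],[-1,[0,0,0.014],0],[-1,[0,0,0.017],0],[-1,[0,0,0.018],0]]'

```text
time: 7.5
tcp_pos: [0.6112, -0.0791, 0.0773]
eef_rot: [-3.141, 0.0, 2.877]
force: [-1.2, -3.1, 3.5]
width: -0.001
grip_force: 1.9
```

Call:
step_arm --deltas '[[-1,[0,0,0.002],0],[-1,[0,0,0.003],0],[-1,[0,0,0.004],0],[-1,[0,0,0.004],0]]'

```text
time: 7.9
tcp_pos: [0.6113, -0.0791, 0.0767]
eef_rot: [-3.141, 0.001, 2.877]
force: [-3.7, -2.9, 8.8]
width: -0.002
grip_force: 4.3
```

c is home, at the hard stop with 9 N. Next I lift and go to b.

Call:
step_arm --deltas '[[-1,[0,0,-0.03],0],[-1,[0,0,-0.06],0],[-1,[0,0,-0.075],0],[-1,[0,0,-0.08],0],[-1,[0,0,-0.08],0]]'

```text
time: 8.4
tcp_pos: [0.6112, -0.0789, 0.0964]
eef_rot: [-3.142, 0.0, 2.877]
force: [0.3, -0.9, -0.7]
width: -0.001
grip_force: 0.0
```

Call:
step_arm --deltas '[[-1,[0.008,0.04,0],0],[-1,[0.017,0.084,0],0],[-1,[0.027,0.125,0],0],[-1,[0.038,0.168,0],0],[-1,[0.048,0.2,0],0]]'

```text
time: 8.9
tcp_pos: [0.6126, -0.0262, 0.0962]
eef_rot: [-3.142, -0.0, 2.878]
force: [-0.5, 0.1, -0.6]
width: 0.001
grip_force: 0.0
```

Call:
step_arm --deltas '[[-1,[0.01,0.03,0],0],[-1,[0.016,0.048,0],0],[-1,[0.016,0.048,0],0],[-1,[0.016,0.048,0],0]]'

```text
time: 9.3
tcp_pos: [0.612, -0.0151, 0.0963]
eef_rot: [-3.141, 0.0, 2.877]
force: [-0.2, -0.6, -0.1]
width: -0.002
grip_force: 0.0
```

```bash
python3 -c "
from h import *
s=r.state();print(s['time'],s['tcp_pos'],s['force'],goto(.6113,-.0144,.0763))"
```

```text
9.3 [ 0.61195519 -0.01509155  0.09630082] [-0.20310055 -0.59797289 -0.0603949 ] [0.003 0.002 0.08 ]
```

Call:
step_arm --deltas '[[-1,[0.003,0.002,0.015],0],[-1,[0.003,0.002,0.03],0],[-1,[0.003,0.002,0.04],0],[-1,[0.003,0.002,0.05],0],[-1,[0.003,0.002,0.058],0]]'

```text
time: 9.8
tcp_pos: [0.6112, -0.0145, 0.0816]
eef_rot: [-3.141, -0.0, 2.877]
force: [-3.9, -2.2, 3.3]
width: 0.002
grip_force: 2.0
```

Call:
step_arm --deltas '[[-1,[0,0,0.005],0],[-1,[0,0,0.01],0],[-1,[0,0,0.014],0],[-1,[0,0,0.017],0],[-1,[0,0,0.018],0]]'

```text
time: 10.3
tcp_pos: [0.6114, -0.0143, 0.0772]
eef_rot: [-3.141, 0.0, 2.877]
force: [-1.0, -1.9, 3.7]
width: 0.002
grip_force: 1.9
```

Call:
step_arm --deltas '[[-1,[0,0,0.002],0],[-1,[0,0,0.003],0],[-1,[0,0,0.004],0],[-1,[0,0,0.004],0]]'

```text
time: 10.7
tcp_pos: [0.6114, -0.0143, 0.0767]
eef_rot: [-3.141, 0.0, 2.877]
force: [-5.2, -1.6, 9.2]
width: -0.001
grip_force: 4.4
```

b is home. On to a along the arc.

Call:
step_arm --deltas '[[-1,[0,0,-0.03],0],[-1,[0,0,-0.06],0],[-1,[0,0,-0.075],0],[-1,[0,0,-0.08],0],[-1,[0,0,-0.08],0]]'

```text
time: 11.2
tcp_pos: [0.6114, -0.0142, 0.0965]
eef_rot: [-3.142, 0.0, 2.877]
force: [0.0, 0.4, -0.1]
width: -0.001
grip_force: 0.0
```

Call:
step_arm --deltas '[[-1,[0.016,0.041,0],0],[-1,[0.033,0.082,0],0],[-1,[0.051,0.122,0],0],[-1,[0.07,0.161,0],0],[-1,[0.091,0.2,0],0]]'

```text
time: 11.7
tcp_pos: [0.6022, 0.0411, 0.0962]
eef_rot: [-3.141, -0.0, 2.877]
force: [-0.2, 0.1, 0.4]
width: -0.002
grip_force: 0.0
```

Call:
step_arm --deltas '[[-1,[0.022,0.038,0],0],[-1,[0.045,0.075,0],0],[-1,[0.069,0.112,0],0],[-1,[0.095,0.148,0],0],[-1,[0.121,0.183,0],0]]'

```text
time: 12.2
tcp_pos: [0.5849, 0.0929, 0.0963]
eef_rot: [-3.141, 0.0, 2.877]
force: [-0.4, -0.6, 0.9]
width: 0.002
grip_force: 0.0
```

Call:
step_arm --deltas '[[-1,[0.028,0.034,0],0],[-1,[0.048,0.058,0],0],[-1,[0.056,0.068,0],0],[-1,[0.056,0.068,0],0]]'

```text
time: 12.6
tcp_pos: [0.576, 0.1124, 0.0963]
eef_rot: [-3.141, 0.0, 2.877]
force: [0.6, 0.1, -0.4]
width: -0.001
grip_force: 0.0
```

```bash
python3 -c "
from h import *
s=r.state();print(s['time'],s['tcp_pos'],s['force'],goto(.5762,.112,.0763))"
```

```text
12.6 [0.57603924 0.11241059 0.09627519] [ 0.55868837  0.09017569 -0.42050563] [-0.001 -0.001  0.08 ]
```

Call:
step_arm --deltas '[[-1,[0,0,0.015],0],[-1,[0,0,0.03],0],[-1,[0,0,0.04],0],[-1,[0,0,0.05],0],[-1,[0,0,0.058],0]]'

```text
time: 13.1
tcp_pos: [0.5762, 0.1118, 0.0816]
eef_rot: [-3.141, -0.0, 2.877]
force: [-1.9, -1.7, 4.4]
width: -0.0
grip_force: 2.0
```

Call:
step_arm --deltas '[[-1,[0,0,0.005],0],[-1,[0,0,0.01],0],[-1,[0,0,0.014],0],[-1,[0,0,0.017],0],[-1,[0,0,0.018],0]]'

```text
time: 13.6
tcp_pos: [0.5763, 0.112, 0.0772]
eef_rot: [-3.141, 0.0, 2.877]
force: [-1.3, -3.3, 4.2]
width: 0.0
grip_force: 1.9
```

Call:
step_arm --deltas '[[-1,[0,0,0.002],0],[-1,[0,0,0.003],0],[-1,[0,0,0.004],0],[-1,[0,0,0.004],0]]'

```text
time: 14.0
tcp_pos: [0.5763, 0.1121, 0.0767]
eef_rot: [-3.142, 0.0, 2.877]
force: [-3.3, -2.5, 10.0]
width: 0.001
grip_force: 4.6
```

All four are home. I retract straight up and check before handing in.

Call:
step_arm --deltas '[[-1,[0,0,-0.03],0],[-1,[0,0,-0.1],0],[-1,[0,0,-0.25],0],[-1,[0,0,-0.4],0],[-1,[0,0,-0.55],0]]'

```text
time: 14.5
tcp_pos: [0.5759, 0.1123, 0.2154]
eef_rot: [3.141, -0.0, 2.877]
force: [0.8, -0.1, -0.1]
width: 0.001
grip_force: 0.0
```

Call:
step_arm --deltas '[[-1,[0,0,-0.1],0],[-1,[0,0,-0.16],0],[-1,[0,0,-0.16],0],[-1,[0,0,-0.16],0],[-1,[0,0,-0.16],0]]'

```text
time: 15.0
tcp_pos: [0.5758, 0.1121, 0.2521]
eef_rot: [-3.141, -0.002, 2.877]
force: [-0.2, 0.2, -1.0]
width: -0.001
grip_force: 0.0
```

Run:
```python
from h import *
a,_=r.get_image("side"); cv2.imwrite("pics/s3.png",cv2.resize(a[120:270,180:340],None,fx=3.7,fy=3.7,interpolation=2)[:,:,::-1])
s=r.state();print(s['time'],s['tcp_pos'],s['force'],abs(s['qd']).max())
```

```text
15.05 [0.57579296 0.11206552 0.25216472] [ 0.12079488 -0.24876211  0.1187817 ] 0.006814929323194723
```

View pics/s3.png

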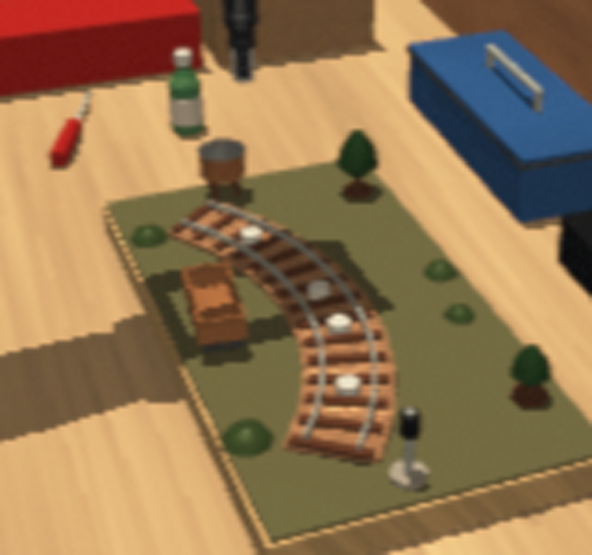

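The picture shows all four studs low between the rails, with the wagon, trees, signal and tank undisturbed and the arm clear above.

```bash
python3 -c "
from station import r
print(r.hand_in())"
```

```text
the job is handed in; nothing more can be done
None
```

I pressed all four studs home in the order d, c, b, a, from the signal to the tank, with about 10 N at most at each stop; the fingertips followed the track low, nothing else looked moved, and I handed the job in at about 15 s (no verdict came back).

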